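Bed the spare robot wheels in their foam cut-outs

ROBOT

A 7-joint arm with a two-finger parallel gripper is mounted at the origin on the work surface. World frame = base frame: x ahead of the robot, y to its left, z up, the work surface at z = 0. Lengths are in m, angles in rad, forces in N, time in s.
With the tool pointing down it reaches from about 0.425 to 0.825 m from the base axis. Payload 3.6 kg.
Tool frame: the origin (TCP) lies at the very end of the fingers, on their centre line; the grasp point (between the pads) lies 19 mm behind it (pinch_z is the distance from the TCP to the grasp point, in m); z points along the fingers, y is the line along which they close (so a half turn about z gives the same grasp; the last joint's range is limited). The gripper opens to 93 mm and grips with 3 to 60 N. Pads are 15 mm wide; open, the fingers measure 128 mm over their backs; the gripper's body (75 mm by 188 mm) begins 65 mm behind the grasp point.
Start: joints at [1.274, 0.615, -0.013, 1.423, 0.008, 1.103, -0.04], TCP at [0.174, -0.626, 0.219] pointing down, gripper open.
Joint ranges: [-3.12, 3.12], [-0.3, 2.06], [-1.34, 1.32], [0.26, 2.42], [-1.36, 4.5], [0.01, 1.98], [-2.84, 2.84]. Speed limits (rad/s): [2.79, 2.79, 3.14, 3.14, 3.14, 3.14, 3.14].

INTERFACE

Orientations are given as [roll, pitch, yaw] about the fixed x, y, z axes, in that order (R = Rz(yaw) Ry(pitch) Rx(roll)).
In Python, from bench import move_to, movel, movej, grip, sleep, solve_ik, observe, read_camera, get_calibration, MotionError, finish_job, pinch_z gives the robot as it stands. The module is installed in compiled form; this text tells all that it offers. Calls block until the motion is done:
- move_to(position, orientation): joint-space move of the TCP to a pose.
- movel(position, orientation=None, rate=0.15): straight line of the TCP; orientation=None keeps the orientation; rate is the mean speed in m/s.
- movej(angles): joint-space move.
- grip(opening): finger opening in m; the grip force is fixed at half the most; returns when the fingers have stopped.
- sleep(seconds).
- solve_ik(position, orientation): joint angles nearest the present ones, or None.
- observe(): the state.
- read_camera(name): name is "scene" or "top"; returns the picture (420x560x3 uint8, blue, green, red); there is no depth.
- get_calibration(name): a dict with "camera_matrix" (3x3 intrinsics, pixels), "R" (3x3) and "t" (3): a world point X has camera coordinates R X + t. Camera axes: x right, y down, z forward; pixel columns grow to the right and rows downward; lengths in m; the calibration is good to about 2 mm. A picture is of the moment at which its call begins. get_calibration takes no time and is no camera call.
A pose or a line that the arm cannot do raises MotionError and nothing moves.
- finish_job(): hands the job in; it is judged then, once.
The state is a dict: "clock": time; "joint_pos": joint angles; "joint_vel": joint speeds; "tau": joint torques, N m; "eef_pos": TCP position; "tool_rot": TCP orientation; "contact_force": force on the tool from outside, world axes, zero at the start; "moment": the same for the moment, N m; "opening": finger opening in m; "grip_force": force on a finger pad.
Only numpy, scipy, OpenCV 4.12 (cv2) and the standard library are available. Lean on these libraries where they do the work, as an engineer would, in place of code of your own. Each camera call takes 0.05 s, during which the arm holds its last target. There are 200 camera calls.

TASK

Pick out the four spare robot wheels from the things on the table and put each one into the foam bed whose round recess is cut for its size (the smallest wheel in the smallest recess, and so on up to the largest), lying flat on the recess floor with its hub up. Leave the tape roll and the plain foam disc lying where they are.

Things in the scene. Friction and masses are not known exactly. Their poses are not given: they have to be found in the camera images.
- wheel_tiny_hub (a point): The smallest of four loose robot wheels, lying flat, hub up: black rubber tyre 32 mm in diameter and 22 mm thick, white centre, and standing on its top face a round aluminium hub (16 mm diameter, 16 mm tall) to grip it by. The point is on the wheel's axis half-way up the hub: 30 mm above the wheel's underside, 8 mm above its top face, 8 mm below the hub's top. z: the axis, up.
- wheel_small_hub (a point): The second smallest of four loose robot wheels, lying flat, hub up: black rubber tyre 48 mm in diameter and 22 mm thick, white centre, and standing on its top face a round aluminium hub (16 mm diameter, 16 mm tall) to grip it by. The point is on the wheel's axis half-way up the hub: 30 mm above the wheel's underside, 8 mm above its top face, 8 mm below the hub's top. z: the axis, up.
- wheel_medium_hub (a point): The second largest of four loose robot wheels, lying flat, hub up: black rubber tyre 64 mm in diameter and 22 mm thick, white centre, and standing on its top face a round aluminium hub (16 mm diameter, 16 mm tall) to grip it by. The point is on the wheel's axis half-way up the hub: 30 mm above the wheel's underside, 8 mm above its top face, 8 mm below the hub's top. z: the axis, up.
- wheel_large_hub (a point): The largest of four loose robot wheels, lying flat, hub up: black rubber tyre 80 mm in diameter and 22 mm thick, white centre, and standing on its top face a round aluminium hub (16 mm diameter, 16 mm tall) to grip it by. The point is on the wheel's axis half-way up the hub: 30 mm above the wheel's underside, 8 mm above its top face, 8 mm below the hub's top. z: the axis, up.
- bed_tiny_mouth (a point): Bed for the 32 mm wheel: fixed square block of black foam, 66 x 66 x 24 mm high, in it a round recess 46 mm in diameter, 14 mm deep, with a grey floor (smallest of four). The point is the centre of the recess's mouth, level with the block's top; the floor is 14 mm below it, 10 mm above the table. z up, x and y along the sides. With a wheel home, its hub point is 16 mm above this point.
- bed_small_mouth (a point): Bed for the 48 mm wheel: fixed square block of black foam, 82 x 82 x 24 mm high, in it a round recess 62 mm in diameter, 14 mm deep, with a grey floor (second smallest of four). The point is the centre of the recess's mouth, level with the block's top; the floor is 14 mm below it, 10 mm above the table. z up, x and y along the sides. With a wheel home, its hub point is 16 mm above this point.
- bed_medium_mouth (a point): Bed for the 64 mm wheel: fixed square block of black foam, 98 x 98 x 24 mm high, in it a round recess 78 mm in diameter, 14 mm deep, with a grey floor (second largest of four). The point is the centre of the recess's mouth, level with the block's top; the floor is 14 mm below it, 10 mm above the table. z up, x and y along the sides. With a wheel home, its hub point is 16 mm above this point.
- bed_large_mouth (a point): Bed for the 80 mm wheel: fixed square block of black foam, 114 x 114 x 24 mm high, in it a round recess 94 mm in diameter, 14 mm deep, with a grey floor (largest of four). The point is the centre of the recess's mouth, level with the block's top; the floor is 14 mm below it, 10 mm above the table. z up, x and y along the sides. With a wheel home, its hub point is 16 mm above this point.
- tape_mid (a point): A roll of paper tape lying flat among the parts: a plain pale ring, 58 mm outside, 38 mm inside diameter, 19 mm high. The point is its centre, half-way up. Loose; not part of the job.
- foam_disc_center (a point): A plain disc of black foam lying flat among the parts, 62 mm in diameter, 25 mm high, no hub and no white centre. The point is its centre, half-way up. Loose; not part of the job.
There are look-alikes about, which are no part of the job. Leave any purple or turquoise look-alike of the part that bears wheel_medium_hub alone.

How it is judged:
By the outcome, as a careful person would: the job done as asked, in the order asked, and still so for the second after the job is handed in, with the robot touching nothing.
It also fails if it takes over 120 s, if anything falls off the work surface, if the arm or the gripper's body presses on something with over 40 N, if the wrist force passes 120 N, or if a joint passes its speed limit or range.

## Working session

There is one attempt and no reset: what is moved stays moved. The work goes in short steps, each a Python script; the robot and the scene stay as the last script left them, time stands still between calls to the robot, and variables do not carry over. Pictures are saved under pics/ and viewed, at most 14 in all, crops included, and the job is handed in when it is done.

```bash
mkdir -p pics; python3 - <<'E'
from bench import *
import cv2
for n in("top","scene"):
    cv2.imwrite(f"pics/{n}0.png",read_camera(n)); c=get_calibration(n); print(n,c)
s=observe(); print(s["eef_pos"],s["tool_rot"],s["opening"],s["clock"],pinch_z)
E
```

```text
top {'camera_matrix': array([[504.49625   ,   0.        , 275.76844765],
       [  0.        , 504.49625   , 208.5238534 ],
       [  0.        ,   0.        ,   1.        ]]), 'R': array([[-0.0155019 , -0.99987807,  0.0018809 ],
       [-0.98669748,  0.01499304, -0.1618743 ],
       [ 0.16182637, -0.00436524, -0.98680959]]), 't': array([0.01585978, 0.46955353, 1.27682244])}
scene {'camera_matrix': array([[495.2930259 ,   0.        , 285.89487144],
       [  0.        , 495.2930259 , 206.26383931],
       [  0.        ,   0.        ,   1.        ]]), 'R': array([[ 0.62748173,  0.77847417,  0.01564089],
       [ 0.67306307, -0.53219765, -0.51356768],
       [-0.39147513,  0.33278164, -0.85790652]]), 't': array([-0.29608709, -0.26399681,  1.43367287])}
[ 0.17367658 -0.62562843  0.21759254] [-3.13925734e+00  4.54580466e-05  2.70832554e-01] 0.09322466797697301 0.1 0.0188
```

View pics/top0.png

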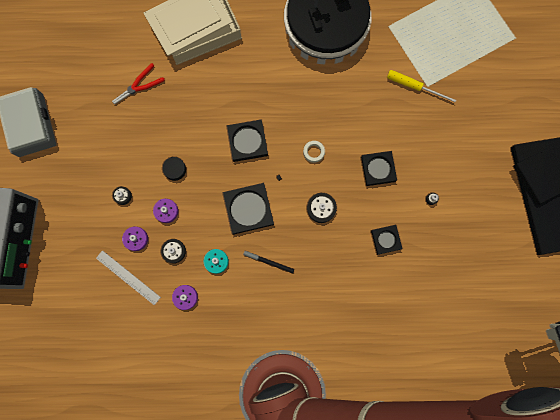

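View pics/scene0.png

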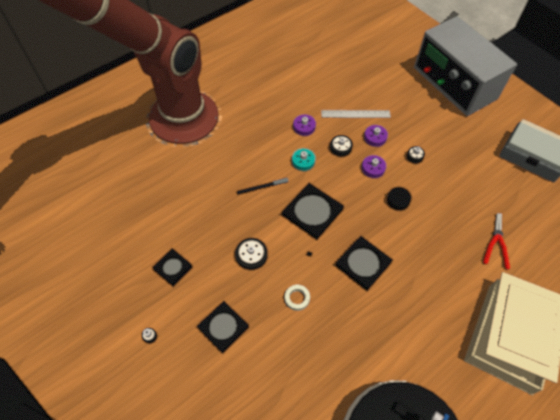

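The four loose wheels in the top view are at about (122,195), (173,250), (321,207) and (432,198). The beds are at (248,208), (247,140), (379,168) and (387,240). The purple wheels at (165,210), (135,238), (185,297) and the turquoise one at (216,261) are look-alikes. Next I'll measure the sizes and confirm with a crop.

```bash
cat > h.py <<'E'
import numpy as np, cv2
from bench import *
def ray(n,px,z):
    c=get_calibration(n);R,t=c["R"],c["t"]
    d=R.T@np.linalg.inv(c["camera_matrix"])@[px[0],px[1],1]; o=-R.T@t
    return (o+d*(z-o[2])/d[2])[:2]
def proj(n,X):
    c=get_calibration(n);p=c["camera_matrix"]@(c["R"]@X+c["t"]);return p[:2]/p[2]
def blobs(n,im,z,lo,hi,smax,roi):
    """unsaturated blobs lo<=V<=hi, filled: pixel centre, world at height z, equivalent diameter in mm"""
    hsv=cv2.cvtColor(im,cv2.COLOR_BGR2HSV)
    m=cv2.inRange(hsv,(0,0,lo),(180,smax,hi)); out=[]
    for c in cv2.findContours(m,cv2.RETR_EXTERNAL,cv2.CHAIN_APPROX_NONE)[0]:
        c=cv2.convexHull(c)
        if cv2.contourArea(c)<20: continue
        M=cv2.moments(c); p=np.array([M["m10"],M["m01"]])/M["m00"]
        if not(roi[0]<p[0]<roi[2] and roi[1]<p[1]<roi[3]): continue
        w=np.array([ray(n,q[0].astype(float),z) for q in c],np.float32)
        out.append((p.round(1),ray(n,p,z).round(4),round(2e3*(cv2.contourArea(w)/np.pi)**.5,1)))
    return out
E
python3 - <<'E'
from h import *
im=read_camera("top"); roi=(60,110,470,320)
print("white");[print(*b) for b in blobs("top",im,.022,150,255,70,roi)]
print("dark");[print(*b) for b in blobs("top",im,.012,0,55,255,roi)]
print("grey");[print(*b) for b in blobs("top",im,.017,75,150,60,roi)]
a=cv2.resize(im[150:310,90:240],None,fx=4,fy=3.7,interpolation=2)
def t(x,y):return cv2.resize(im[y-25:y+25,x-25:x+25],(198,198),interpolation=2)
b=np.vstack([t(321,207),t(432,198),t(387,240)]);b=cv2.resize(b,(199,592))
cv2.imwrite("pics/crop1.png",np.hstack([a,b]))
E
```

```text
white
[182.6 296.8] [0.2467 0.2511] 13.5
[214.6 260.3] [0.3386 0.1694] 13.4
[127.7 277.3] [0.2983 0.3932] 79.3
[172.3 250.3] [0.3662 0.2796] 44.3
[131.9 237.4] [0.4018 0.3856] 14.3
[163.  208.7] [0.4764 0.3059] 14.4
[321.6 206.7] [ 0.4755 -0.1125] 56.3
[432.9 197.4] [ 0.496  -0.4084] 20.5
[253.9 195.5] [0.5083 0.0659] 17.2
[120.1 194. ] [0.5177 0.4205] 30.9
[313.7 150.5] [ 0.6292 -0.0959] 55.3
dark
[275.6 264.3] [0.3264 0.0112] 37.5
[173.1 250.9] [0.3654 0.2796] 63.0
[386.1 239.4] [ 0.3871 -0.2809] 75.7
[430.7 199.1] [ 0.4931 -0.4053] 27.8
[321.3 207.6] [ 0.4746 -0.1127] 78.1
[121.8 195.5] [0.5156 0.419 ] 48.0
[248.1 208.4] [0.4754 0.082 ] 129.3
[174.  168.5] [0.5873 0.2808] 62.6
[378.5 168.2] [ 0.58   -0.2701] 95.9
[247.2 140.5] [0.6627 0.0834] 112.5
grey
[250.9 254.8] [0.3519 0.0754] 21.9
[386.3 239.7] [ 0.3859 -0.2801] 40.5
[248.  208.9] [0.4733 0.0821] 88.9
[121.6 196.9] [0.5108 0.4179] 16.7
[378.7 168.3] [ 0.5784 -0.2695] 56.0
[312.9 159.6] [ 0.6051 -0.0935] 16.2
[314.3 146. ] [ 0.6429 -0.0983] 17.6
[247.1 140.6] [0.6609 0.0833] 70.7
```

View pics/crop1.png

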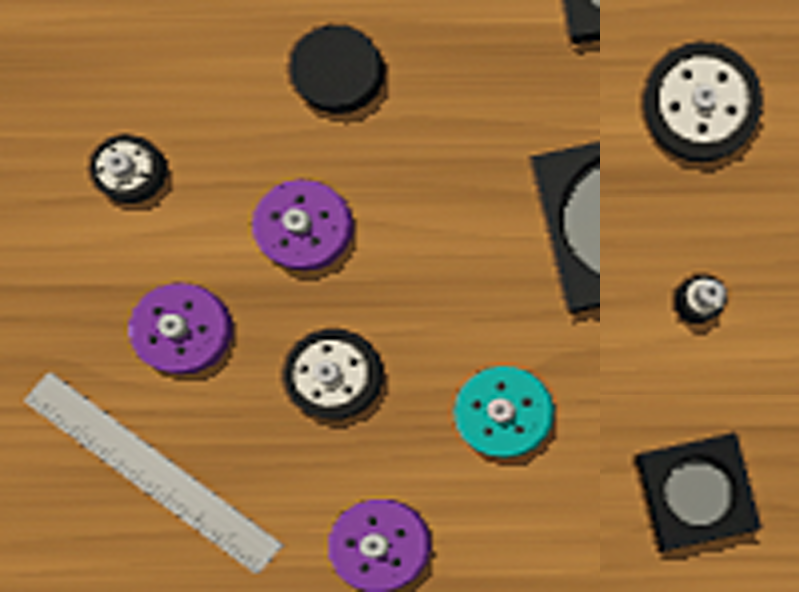

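The sizes settle which is which. By tyre diameter, large is (321,207) at 78 mm, medium is (173,250) at 63 mm, small is (122,195) at 48 mm and tiny is (432,198). The purple and turquoise wheels stay put. The beds rank by recess size as tiny (387,240), small (379,168), medium (247,140) and large (248,208). I'll do a quick check against the scene view and then move the large wheel first.

```bash
cat >> h.py <<'E'
W=dict(large=(.4752,-.1126),medium=(.3660,.2797),small=(.5160,.4190),tiny=(.4925,-.405))
B=dict(large=(.4733,.0821),medium=(.6609,.0833),small=(.5784,-.2695),tiny=(.3859,-.2801))
def ori(p,z=.03):
    q0=np.array(observe()["joint_pos"]);best=None
    for y in np.linspace(-np.pi,np.pi,25):
        q=solve_ik([*p,z],[np.pi,0,y])
        if q is None: continue
        q=np.array(q); c=abs(q-q0).max()+.3*abs(q[6])
        if best is None or c<best[0]: best=(c,y)
    return [np.pi,0,best[1]]
def st(m):
    s=observe();print(m,round(s["clock"],2),np.round(s["eef_pos"],4),"open",round(s["opening"],4),"gf",round(s["grip_force"],1),"F",np.round(s["contact_force"],1))
def pick(p,up=.13,zt=.0245):
    o=ori(p); grip(.045); move_to([*p,up],o); movel([*p,zt],rate=.1); st("down")
    grip(.005); st("gripped"); movel([*p,up],rate=.12); st("lifted")
def place(p,up=.13,zt=.0355):
    o=ori(p,.04); move_to([*p,up],o); movel([*p,zt+.02],rate=.12); movel([*p,zt],rate=.05); st("placing")
    grip(.04); movel([*p,up],rate=.12); st("left")
E
python3 - <<'E'
from h import *
im=read_camera("scene"); roi=(120,100,450,360)
print("white");[print(*b) for b in blobs("scene",im,.022,150,255,70,roi)]
print("grey");[print(*b) for b in blobs("scene",im,.017,75,150,60,roi)]
pick(W["large"])
cv2.imwrite("pics/l1.png",read_camera("scene"))
E
```

```text
white
[147.8 333.7] [ 0.4989 -0.41  ] 23.3
[297.  296.8] [ 0.6368 -0.1007] 56.1
[250.8 251.4] [ 0.4794 -0.1146] 57.5
[416.4 152. ] [0.5198 0.4179] 33.1
[341.1 143. ] [0.3695 0.2771] 44.8
[355.4 113.8] [0.3165 0.3803] 71.2
grey
[149.2 336.2] [ 0.5035 -0.4106] 18.8
[222.6 325.9] [ 0.5849 -0.272 ] 57.6
[171.9 266.4] [ 0.3929 -0.2828] 40.3
[363.2 262.1] [0.6668 0.08  ] 71.6
[250.9 251.5] [ 0.4775 -0.1134] 63.5
[312.1 209.7] [0.4802 0.0784] 87.0
[279.6 181.3] [0.3612 0.0678] 20.3
[374.5 162. ] [0.4709 0.3077] 18.1
[416.2 154.4] [0.5233 0.4153] 30.5
[414.6 149.8] [0.5096 0.4232] 20.1
[341.4 143.6] [0.369  0.2794] 49.8
[304.  120.6] [0.2419 0.2513] 16.4
down 4.48 [ 0.4757 -0.1127  0.025 ] open 0.0452 gf 0.0 F [-0.6  0.2  0. ]
gripped 5.08 [ 0.4755 -0.1126  0.0247] open 0.0152 gf 30.0 F [ 0.1 -0.4  1.7]
lifted 6.12 [ 0.4745 -0.1126  0.1293] open 0.0155 gf 30.0 F [ 0.2 -0.4 -0.4]
```

View pics/l1.png

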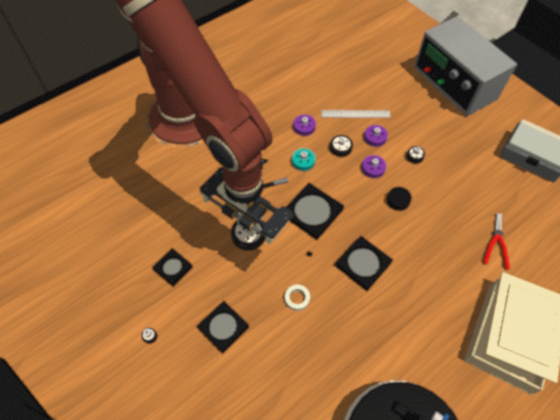

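The large wheel is lifted, showing at (248,233). The two views differ by a constant few mm, so I'll use their average, place this wheel and check.

```bash
cat >> h.py <<'E'
W={k:(v[0]+.002,v[1]-.001) for k,v in W.items()}
B=dict(large=(.4767,.0803),medium=(.6638,.0817),small=(.5817,-.2707),tiny=(.3894,-.2815))
E
python3 - <<'E'
from h import *
place(B["large"]); pick(W["medium"],.13,.0245)
a=[]
for n in("top","scene"):
    x,y=proj(n,np.array([*B["large"],.024])).astype(int); im=read_camera(n)
    a.append(cv2.resize(im[y-50:y+50,x-50:x+50],(400,400),interpolation=2))
cv2.imwrite("pics/l2.png",np.hstack(a))
E
```

```text
placing 8.28 [0.4766 0.0804 0.0353] open 0.0149 gf 30.0 F [ 0.2  0.2 -1. ]
left 9.84 [0.4762 0.08   0.1294] open 0.0405 gf 0.0 F [ 0.1 -0.1 -0.3]
down 12.3 [0.3683 0.279  0.0249] open 0.0452 gf 0.0 F [0.2 0.6 0. ]
gripped 12.9 [0.3681 0.279  0.0247] open 0.0152 gf 30.0 F [-0.5  1.   1.7]
lifted 13.93 [0.3676 0.2781 0.1294] open 0.015 gf 30.0 F [-0.  -1.5 -1.8]
```

View pics/l2.png

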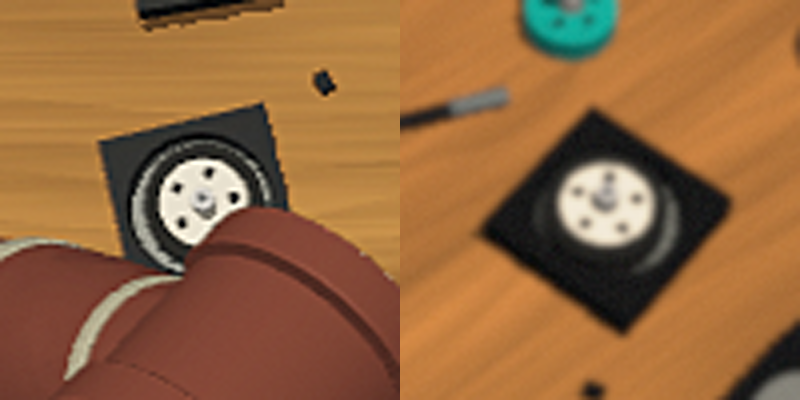

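The large wheel lies flat in its recess, with the floor visible around it. I'll continue with medium and small.

```bash
python3 - <<'E'
from h import *
place(B["medium"]); pick(W["small"])
place(B["small"]); pick(W["tiny"])
cv2.imwrite("pics/s1.png",read_camera("scene"))
E
```

```text
placing 16.68 [0.6636 0.0817 0.0352] open 0.0154 gf 30.0 F [ 0.3 -0.5 -1.7]
left 18.25 [0.6632 0.0814 0.1291] open 0.0399 gf 0.0 F [ 0.2  0.2 -0.1]
down 21.18 [0.5184 0.4186 0.0254] open 0.0452 gf 0.0 F [ 0.2 -0.2  1.1]
gripped 21.78 [0.5181 0.4182 0.0247] open 0.0149 gf 30.0 F [0.2 0.3 0.7]
lifted 22.81 [0.5176 0.4173 0.129 ] open 0.0148 gf 30.0 F [ 0.6  0.  -1.3]
placing 26.58 [ 0.5815 -0.2706  0.0352] open 0.0152 gf 30.0 F [-0.   0.3  0. ]
left 28.15 [ 0.581  -0.2706  0.1292] open 0.0399 gf 0.0 F [-0.5 -0.3 -1.3]
down 30.39 [ 0.4951 -0.4064  0.0253] open 0.0446 gf 0.0 F [-0.3  0.3 -0.1]
gripped 30.99 [ 0.4945 -0.406   0.0245] open 0.0154 gf 29.5 F [-0.7  0.9  0.4]
lifted 32.02 [ 0.4938 -0.4057  0.1291] open 0.0152 gf 29.5 F [ 1.1 -0.3 -0.6]
```

View pics/s1.png

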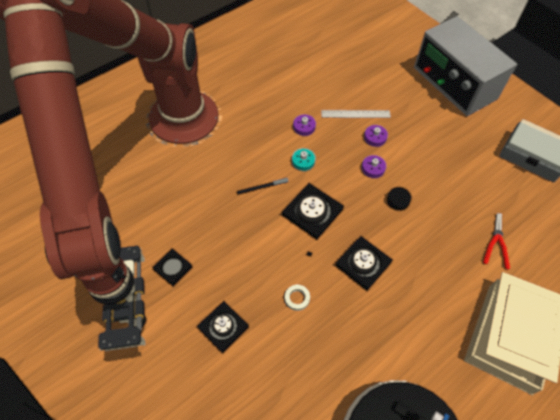

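The large (313,207), medium (364,261) and small (222,325) wheels are in their beds. The tiny wheel is in the gripper, so I'll place it and move clear.

```bash
python3 - <<'E'
from h import *
place(B["tiny"]); movel([*B["tiny"],.22]); movej([1.274,.615,-.013,1.423,.008,1.103,-.04]); st("home")
r=[]
for n in("top","scene"):
    im=read_camera(n); a=[]
    for k in B:
        x,y=proj(n,np.array([*B[k],.024])).astype(int)
        a.append(cv2.resize(im[y-32:y+32,x-32:x+32],(200,200),interpolation=2))
    r.append(np.hstack(a))
cv2.imwrite("pics/f1.png",np.vstack(r))
E
```

```text
placing 34.09 [ 0.3893 -0.2814  0.0353] open 0.0156 gf 29.5 F [-0.5 -0.1  0.1]
left 35.66 [ 0.3888 -0.2813  0.1295] open 0.0398 gf 0.0 F [-0.4  0.3 -0. ]
home 37.92 [ 0.1765 -0.6253  0.2188] open 0.0402 gf 0.0 F [ 0.4 -0.7  0.2]
```

View pics/f1.png

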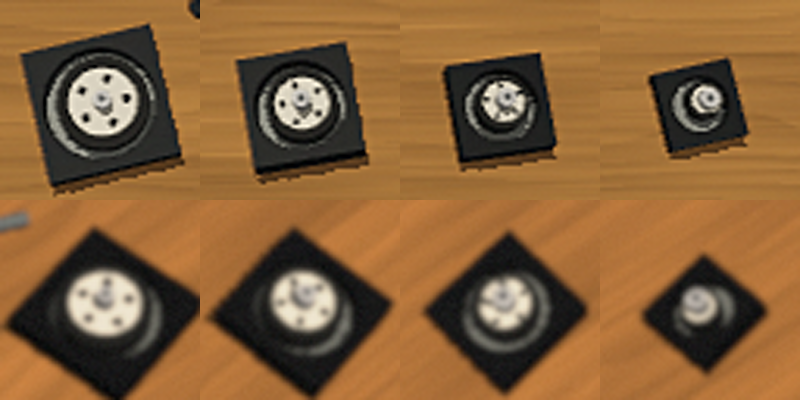

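All four are in recesses with their hubs up. The tiny one looks off-centre, so I'll check how far off and whether it's flat.

```bash
python3 - <<'E'
from h import *
bt=dict(top=dict(large=(.4733,.0821),medium=(.6609,.0833),small=(.5784,-.2695),tiny=(.3859,-.2801)),
 scene=dict(large=(.4802,.0784),medium=(.6668,.0800),small=(.5849,-.2720),tiny=(.3929,-.2828)))
C=[]
for n in bt:
    im=read_camera(n)
    for k,b in bt[n].items():
        x,y=proj(n,np.array([*b,.032]))
        for v in blobs(n,im,.036 if k=="tiny" else .032,165,255,70,(x-12,y-12,x+12,y+12)): print(n,k,*v,"off mm",((v[1]-b)*1e3).round(1))
    x,y=proj(n,np.array([*b,.03])).astype(int)
    C.append(cv2.resize(im[y-20:y+20,x-20:x+20],(400,400),interpolation=2))
cv2.imwrite("pics/t1.png",np.hstack(C))
E
```

```text
top large [248.4 207.1] [0.4757 0.0802] 55.5 off mm [ 2.4 -1.9]
top medium [247.  138.6] [0.6619 0.0827] 43.8 off mm [ 1.  -0.6]
top small [379.6 165.5] [ 0.5825 -0.269 ] 30.7 off mm [4.1 0.5]
top tiny [388.2 237.2] [ 0.3905 -0.2812] 19.3 off mm [ 4.6 -1.1]
scene large [312.1 206.6] [0.4794 0.0778] 56.6 off mm [-0.8 -0.6]
scene medium [363.9 258.8] [0.6653 0.0807] 44.4 off mm [-1.5  0.7]
scene small [222.3 323.6] [ 0.5849 -0.271 ] 32.8 off mm [0. 1.]
scene tiny [170.7 264.6] [ 0.3966 -0.2845] 20.7 off mm [ 3.7 -1.7]
```

View pics/t1.png

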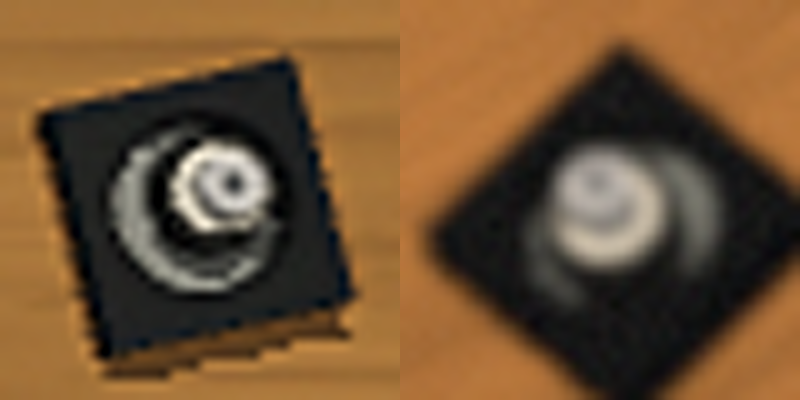

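The tiny wheel is about 4 mm off centre, inside the 7 mm clearance, and sits flat in its recess. All four are home.

```bash
python3 -c "
from bench import *
print(finish_job())"
```

```text
the job is handed in; nothing more can be done
None
```

All four wheels are in their matching beds with hubs up and, going by the camera images, flat on the recess floors; I left the tape roll, foam disc and look-alikes alone, and handed the job in at about 38 s of the 120 s.

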